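# Latch the two-part wax mould

## Robot

A 6-joint arm with a two-finger parallel gripper is mounted at the origin on the work surface; the furniture and walls round the work are solid. World frame = base frame: x ahead of the robot, y to its left, z up, the work surface at z = 0. Lengths are in m, angles in rad, forces in N, time in s.
With the tool pointing down it reaches from about 0.35 to 0.85 m from the base axis. Payload 8.1 kg.
Tool frame: the origin (TCP) lies at the very end of the fingers, on their centre line; the grasp point (between the pads) lies robot.tcp_to_grasp behind it (robot.tcp_to_grasp is the distance from the TCP to the grasp point, in m); z points along the fingers, y is the line along which they close (so a half turn about z gives the same grasp; the last joint's range is limited). The gripper opens to 93 mm and grips with 3 to 60 N. Pads are 15 mm wide; open, the fingers measure 128 mm over their backs; the gripper's body (75 mm by 188 mm) begins 65 mm behind the grasp point.
Start: joints at [-1.322, 0.13, 1.488, -0, 1.523, -0.085], TCP at [0.197, -0.567, 0.219] pointing down, gripper open.
Joint ranges: [-2.96, 2.96], [-0.89, 2.26], [0.02, 2.5], [-1.34, 4.48], [0, 2.73], [-2.66, 2.66]. Speed limits (rad/s): [2.39, 2.39, 2.79, 3.14, 3.14, 3.14].

## Interface

Orientations are given as a rotation vector (axis times angle).
In Python, from plant import robot gives the robot as it stands. The module is installed in compiled form; this text tells all that it offers.
- The arm moves only by the shell command python3 -m pendant 'ROWS' [FORCE]. ROWS is JSON, a list that holds one entry, the list of rows, each a list of 5 numbers: the opening, from 0 (shut) to 1 (fully open), then the shift along the tool's x, y, z in cm, then the turn about the tool's z in degrees. In form: [[[fingers, x, y, z, roll], ...]]. A call has 1 to 8 rows; each row shifts and turns the commanded pose from where the row before left it, along the tool's axes as they then stand; what a row does not reach is not made up. A row lasts 1/10 s, in which the tool goes at most 50 mm and 8.59 degrees, less where a joint would pass 70% of its speed; a pose out of reach is approached as far as the arm can. A call is refused whole if a number of a shift passes 5 or a number of a turn 8.59, either way. A call with a gripper value outside its range is refused whole. The fingers move at their own pace and stop on an object; FORCE is the grip in N (left out, the last holds). Time passes only in rows, so rows that do not move let the fingers close. It gives the time, the measured TCP pose, the force, the opening and the grip force at its end, in the units of the state.
- robot.read_state(): the state, without advancing time (a new reading comes with each control period).
- robot.read_camera(name): name is "side" or "top" or "wrist"; returns a dict with "img" (384x512x3 uint8, blue, green, red), "K" (3x3 intrinsics, pixels), "k1" (the pictures are not rectified: a ray, as slopes to the right and down, at radius r is drawn at 1 + k1 r^2 times it, then the intrinsics apply), "pose" (4x4, takes a point from camera to world coordinates). Camera axes: x right, y up, looking along -z (the intrinsics and any distortion apply to the point x, -y, -z); pixel columns grow to the right and rows downward; lengths in m; the calibration is good to about 2 mm. A picture is of the moment at which its call begins. There is no depth.
- robot.close_job(): hands the job in; it is judged then, once.
The state is a dict: "t": time; "q": joint angles; "dq": joint speeds; "joint_torque": joint torques, N m; "tool_pos": TCP position; "orientation": TCP orientation; "force": force on the tool from outside, world axes, zero at the start; "wrist_torque": the same for the moment, N m; "opening": finger opening in m; "gripper_force": force on a finger pad.
Only numpy, scipy, OpenCV 4.12 (cv2) and the standard library are available. Lean on these libraries where they do the work, as an engineer would, in place of code of your own. Each camera call takes 0.05 s, during which the arm holds its last target. There are 200 camera calls.

## Task

Close the toggle latch of the mould with the two square pockets: flip its wire bail over so that it drops behind the keeper hook, then press the lever back and down past centre until it lies fully down and the bail stays pulled tight on the hook. Do not touch the other mould, the one with the narrow slots.

Things in the scene. Friction and masses are not known exactly. Their poses are not given: they have to be found in the camera images.
- square_mould: Target: aluminium split mould with an open steel toggle latch along its middle and a square pocket (28 x 42 mm) in its top each side of it. 150 x 130 mm, 40 mm high, fixed to the table. Origin: centre of its underside, on the table; x runs along the latch from lever to keeper, y across, z up. A seal holds its +x half, with the keeper, 3 mm open; closing the latch draws it in.
- square_mould_lever (a joint): Lever: steel plate 24 mm wide, 4 mm thick, on a pin along y at x = -10 mm, z = 62 mm of the mould. 0 = fully down (10 degrees below level toward -x, tip at x = -69, z = 52 mm); starts about 1.65 rad, upright within 12 degrees, held by friction. With the bail hooked it takes up to about 6 N at the tip and passes centre 20 degrees before it is down, then snaps down by itself and stays.
- square_mould_lever_tip (a point): Middle of the lever's free end, 60 mm from its pin, at mid-thickness (the plate ends 2 mm further on).
- square_mould_bail_bar (a point): Middle of the bail's cross bar. The bail is a loop of 5 mm wire, 44 mm wide along y, 85 mm long, hinged on the lever 30 mm from its pin. It starts thrown back, standing up and leaning 5 to 20 degrees to -x on a stop, bar uppermost, about 170 mm high. It swings freely: push the bar to +x past upright and it drops by itself, the bar beyond the hook if the lever still stands.
- square_mould_keeper (a point): Keeper hook on the mould: a steel lip 30 mm wide, 4 mm thick, leaning 20 degrees to the mould's +x, top 72 mm above the table. The point is near its +x edge, 70 mm above the table and 49 mm from the mould's centre along x (52 while open); axes as the mould's. The bail's bar belongs on the lip's +x side, about 15 mm below this point, where a ledge carries it.
- slot_mould: The other mould, not to be touched: same size and same open latch, but its two pockets are narrow slots (28 x 8 mm). Origin and axes as for the square one. The two may stand in either place, about 0.3 to 0.5 m apart.

How it is judged:
By the outcome, as a careful person would: the job done as asked, in the order asked, and still so for the second after the job is handed in, with the robot touching nothing.
It also fails if it takes over 38 s, if anything falls off the work surface, if the arm or the gripper's body presses on something with over 40 N, if the wrist force passes 120 N, or if a joint passes its speed limit or range.

## Working session

There is one attempt and no reset: what is moved stays moved. The work goes in short steps, Python scripts to look and compute and a shell command to move; the robot and the scene stay as the last step left them, time stands still between calls to the robot, and variables do not carry over. Pictures are saved under pics/ and viewed, at most 10 in all, crops included, and the job is handed in when it is done.

```bash
mkdir -p pics; cat > h.py <<'E'
import numpy as np, cv2, json
from plant import robot
from scipy.spatial.transform import Rotation as R
def snap(n,f=None):
    c=robot.read_camera(n); c['pose']=np.array(c['pose']);c['K']=np.array(c['K'])
    if f: cv2.imwrite('pics/'+f,c['img'])
    np.savez('cam_'+n,**{k:c[k] for k in('img','K','k1','pose')})
    return c
def load(n): return dict(np.load('cam_'+n+'.npz'))
def ray(c,uv):
    d=np.array([float(c['k1']),0,0,0,0])
    p=cv2.undistortPoints(np.array([[uv]],float),c['K'],d)[0,0]
    v=c['pose'][:3,:3]@np.array([p[0],-p[1],-1]); return c['pose'][:3,3],v/np.linalg.norm(v)
def plane(c,uv,z):
    o,v=ray(c,uv); return o+v*(z-o[2])/v[2]
def tri(c1,u1,c2,u2):
    o1,v1=ray(c1,u1);o2,v2=ray(c2,u2)
    s=np.linalg.lstsq(np.c_[v1,-v2],o2-o1,rcond=None)[0]
    a=o1+s[0]*v1;b=o2+s[1]*v2; return (a+b)/2,np.linalg.norm(a-b)
def proj(c,p):
    q=np.linalg.inv(c['pose'])@np.r_[p,1]; x,y=q[0]/-q[2],-q[1]/-q[2]; s=1+float(c['k1'])*(x*x+y*y)
    return (c['K']@[x*s,y*s,1])[:2]
E
python3 - <<'E'
from h import *
a=snap('top','top0.png');b=snap('side','side0.png')
for c in(a,b): print(c['K'].round(1).tolist(),c['k1'],c['pose'].round(3).tolist())
s=robot.read_state();print(s['t'],s['tool_pos'],s['orientation'],s['force'],robot.tcp_to_grasp)
E
```

```text
[[484.1, 0.0, 252.9], [0.0, 484.1, 184.1], [0.0, 0.0, 1.0]] -0.08884098539734421 [[0.029, 0.992, -0.125, 0.301], [-0.999, 0.032, 0.017, 0.001], [0.021, 0.124, 0.992, 1.135], [0.0, 0.0, 0.0, 1.0]]
[[475.2, 0.0, 259.7], [0.0, 475.2, 201.1], [0.0, 0.0, 1.0]] -0.180335772507411 [[-0.992, 0.085, -0.096, 0.32], [-0.128, -0.593, 0.795, 0.92], [0.011, 0.801, 0.599, 0.775], [0.0, 0.0, 0.0, 1.0]]
0.1 [ 0.19645943 -0.5663822   0.21769918] [-3.09629735e+00 -5.21688447e-01  2.92501405e-04] [ 0.70906329  1.22865528 -0.61321811] 0.0188
```

View pics/top0.png

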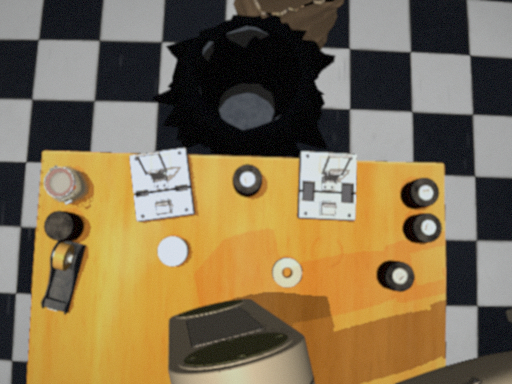

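View pics/side0.png

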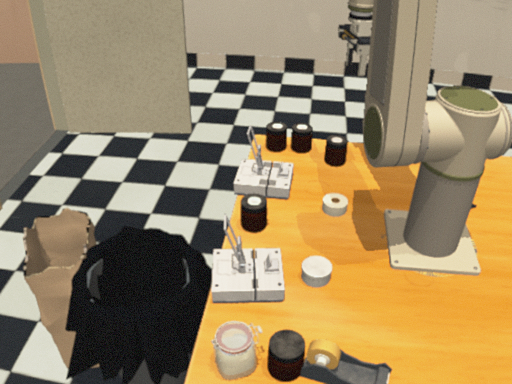

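The top view shows the square-pocket mould on the right at about (328,185). Its keeper plate is at about (328,210), on the robot side, so the mould's +x points to the robot. The slot mould is on the left at (162,185). I'll enlarge both views of the target.

```bash
python3 - <<'E'
from h import *
a=load('top');b=load('side')
A=cv2.resize(a['img'][135:235,280:380],None,fx=5.8,fy=5.8,interpolation=cv2.INTER_CUBIC)[:, :400]
A=cv2.resize(a['img'][140:230,290:365],(400,480),interpolation=cv2.INTER_CUBIC)
B=cv2.resize(b['img'][120:210,225:300],(400,480),interpolation=cv2.INTER_CUBIC)
cv2.imwrite('pics/crop1.png',np.hstack([A,B]))
g=a['img']; m=((g.min(2)>150)&(g.max(2).astype(int)-g.min(2)<40)).astype(np.uint8)
m[:, :285]=0;m[:,370:]=0;m[:140]=0;m[230:]=0
m=cv2.morphologyEx(m,cv2.MORPH_CLOSE,np.ones((15,15)))
ct=max(cv2.findContours(m,0,2)[0],key=cv2.contourArea)
bx=cv2.boxPoints(cv2.minAreaRect(ct));print(bx)
P=np.array([plane(a,p,.04) for p in bx]);print(P.round(4),P.mean(0).round(4))
for i in range(4): 
    d=P[(i+1)%4]-P[i];print(np.linalg.norm(d).round(4),np.degrees(np.arctan2(d[1],d[0])).round(1))
E
```

```text
[[297.98868 217.26038]
 [301.4755  137.06415]
 [369.86795 140.03772]
 [366.38113 220.23395]]
[[ 0.366  -0.123   0.04  ]
 [ 0.5518 -0.1279  0.04  ]
 [ 0.5507 -0.2883  0.04  ]
 [ 0.3637 -0.28    0.04  ]] [ 0.4581 -0.2048  0.04  ]
0.1859 -1.5
0.1604 -90.4
0.1872 177.5
0.1569 89.2
```

View pics/crop1.png

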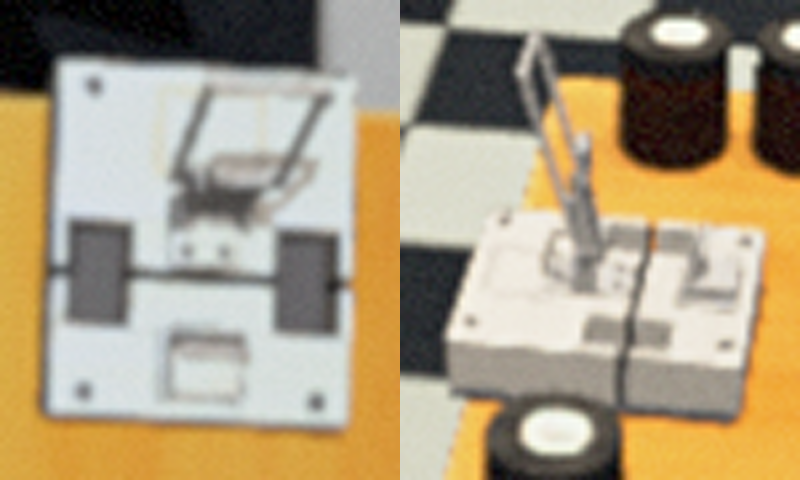

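The crops show the open bail leaning away from the robot: bar about (208,88)–(328,98) in the top crop and about (530,55) in the side crop. The lever stands upright, and the keeper is at about (207,338) in the top crop.

```bash
python3 - <<'E'
from h import *
a=load('top');b=load('side')
ct=lambda x,y:(290+x/5.3333-.4,140+y/5.3333-.4); cs=lambda x,y:(225+(x-400)/5.3333-.4,120+y/5.3333-.4)
P=np.array([plane(a,ct(*p),.04) for p in[(53,57),(357,75),(348,428),(43,415)]]);print(P.round(4),P.mean(0))
ex=(P[2]+P[3]-P[0]-P[1])/2;print(np.linalg.norm(ex),np.degrees(np.arctan2(ex[1],ex[0])), np.linalg.norm(P[1]-P[0]),np.linalg.norm(P[3]-P[2]))
S=[plane(b,cs(*p),.04) for p in[(490,212),(768,228),(742,368),(450,340)]];print(np.array(S).round(4),np.mean(S,0))
print('bar',tri(a,ct(268,93),b,cs(530,55)))
print('levertip',tri(a,ct(262,170),b,cs(583,140)))
O=P.mean(0);e=ex/np.linalg.norm(ex)
print('keeper w',O+e*.052+[0,0,.03],'pin',O-e*.01+[0,0,.022])
E
```

```text
[[ 0.5205 -0.1239  0.04  ]
 [ 0.5173 -0.2567  0.04  ]
 [ 0.3639 -0.2533  0.04  ]
 [ 0.3656 -0.1223  0.04  ]] [ 0.44181328 -0.189055    0.04      ]
0.1541648980430744 179.07035329071772 0.13292380759575226 0.13100648052425048
[[ 0.5165 -0.2502  0.04  ]
 [ 0.3639 -0.256   0.04  ]
 [ 0.3676 -0.1219  0.04  ]
 [ 0.5171 -0.1253  0.04  ]] [ 0.44127511 -0.18835942  0.04      ]
bar (array([ 0.48429967, -0.19157733,  0.17089467]), np.float64(0.0021687372241375926))
levertip (array([ 0.46031644, -0.19956467,  0.1197303 ]), np.float64(0.0023006514848454033))
keeper w [ 0.38982013 -0.18821132  0.07      ] pin [ 0.45181197 -0.18921725  0.062     ]
```

Pose: mould origin about (0.443,-0.1885), +x toward world −x, bar at (0.484,-0.19,0.171), lever tip at (0.460,-0.19,0.12). First I'll raise the tool, shut the fingers and square the yaw.

```bash
python3 -m pendant '[[[0,0,0,-1,6.4],[0,0,0,-1,6.4],[0,0,0,-1,6.4],[0,0,0,0,0]]]' 10; python3 -c "
from h import *
print(R.from_rotvec(robot.read_state()['orientation']).as_matrix().round(3))"
```

```text
t: 0.5
tool_pos: [0.1967, -0.5674, 0.2499]
orientation: [3.14, -0.005, 0.001]
force: [-0.1, -0.2, 0.6]
opening: 0.0655
gripper_force: 0.0
[[ 1.    -0.003  0.   ]
 [-0.003 -1.    -0.002]
 [ 0.     0.002 -1.   ]]
```

```bash
python3 -m pendant '[[[0,1.5,-1.8,0,0],[0,2.5,-3,0,0],[0,2.5,-3,0,0],[0,2.5,-3,0,0],[0,2.5,-3,0,0],[0,2.5,-3,0,0],[0,2.5,-3,0,0],[0,2.5,-3,0,0]]]' && python3 -m pendant '[[[0,2.5,-3,0,0],[0,2.5,-3,0,0],[0,2.5,-3,0,0],[0,2.5,-3,0,0],[0,2.5,-3,0,0],[0,2.5,-3,0,0],[0,2.5,-3,0,0],[0,1.3,0,0,0]]]'; python3 -m pendant '[[[0,0,0,0,0],[0,0,0,0,0]]]'
```

```text
t: 1.3
tool_pos: [0.3874, -0.3375, 0.2477]
orientation: [-3.141, -0.004, 0.001]
force: [0.0, -0.7, 0.3]
opening: 0.0029
gripper_force: 0.0
t: 2.1
tool_pos: [0.5764, -0.1254, 0.2475]
orientation: [-3.14, -0.01, 0.001]
force: [-0.2, -1.3, -0.3]
opening: 0.0004
gripper_force: 0.0
t: 2.3
tool_pos: [0.5746, -0.1294, 0.2476]
orientation: [-3.141, -0.001, 0.003]
force: [-0.3, -0.7, -0.6]
opening: 0.0008
gripper_force: 0.0
```

```bash
python3 -m pendant '[[[0,-1.3,2,0,0],[0,-1.3,2,0,0],[0,-1.2,2.1,0,0],[0,-1,0,0,0],[0,0,0,0,0],[0,0,0,0,0]]]'; python3 - <<'E'
from h import *
b=snap('side');a=snap('top')
A=cv2.resize(a['img'][130:230,285:370],(400,470),interpolation=cv2.INTER_CUBIC)
B=cv2.resize(b['img'][100:200,225:310],(400,470),interpolation=cv2.INTER_CUBIC)
cv2.imwrite('pics/crop2.png',np.hstack([A,B]))
E
```

```text
t: 2.9
tool_pos: [0.5269, -0.1901, 0.2488]
orientation: [-3.141, 0.002, -0.001]
force: [0.1, 0.7, 0.1]
opening: -0.0
gripper_force: 0.0
```

View pics/crop2.png

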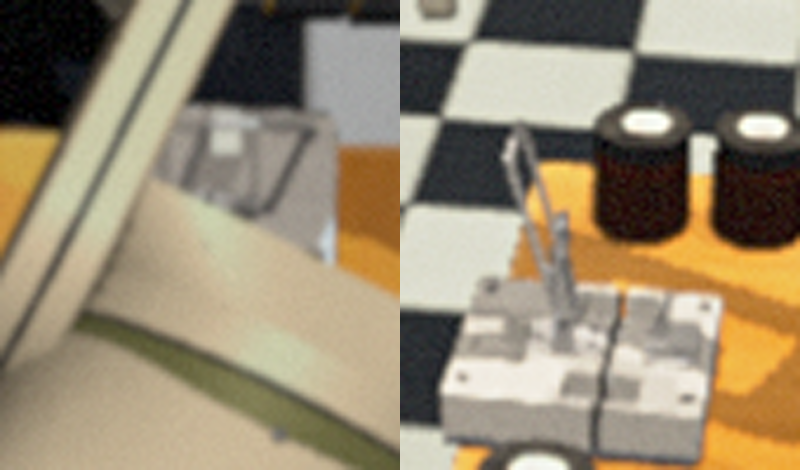

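The side crop shows the bail still leaning back, with its bar at about (515,145). The gripper is above the crop. Descending behind the bar to z≈0.155.

```bash
python3 -m pendant '[[[0,0,0,2,0],[0,0,0,2.5,0],[0,0,0,2.5,0],[0,0,0,2.3,0],[0,0,0,0,0],[0,0,0,0,0]]]'; python3 -m pendant '[[[0,-1,0,0,0],[0,-1,0,0,0],[0,-1,0,0,0],[0,-1,0,0,0],[0,0,0,0,0]]]'; python3 - <<'E'
from h import *
b=snap('side')
cv2.imwrite('pics/crop3.png',cv2.resize(b['img'][80:200,215:315],(600,600)[:1]+(600,),interpolation=cv2.INTER_CUBIC))
E
```

```text
t: 3.6
tool_pos: [0.5272, -0.1897, 0.1558]
orientation: [-3.141, 0.001, 0.001]
force: [-0.5, 0.4, 1.1]
opening: 0.0005
gripper_force: 0.0
t: 4.1
tool_pos: [0.4859, -0.1904, 0.156]
orientation: [3.141, -0.003, 0.0]
force: [0.2, 0.1, -0.2]
opening: 0.0002
gripper_force: 0.0
```

View pics/crop3.png

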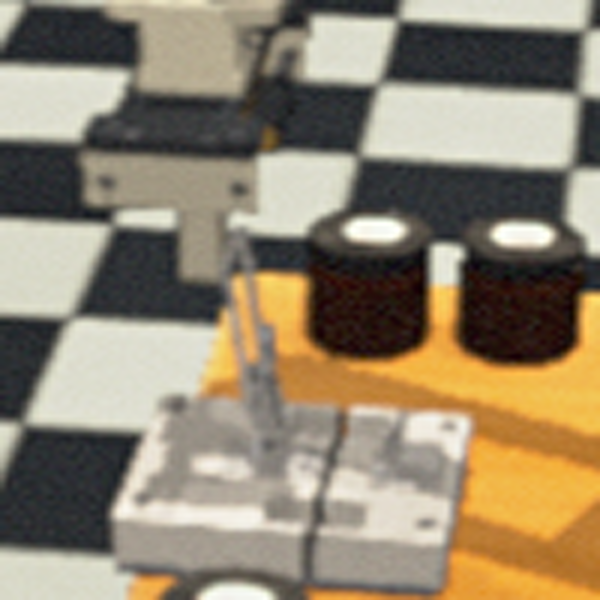

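The finger at (200,270) is behind the bar at (240,235) and the bail is now leaning less. I'll keep pushing past upright.

```bash
python3 -m pendant '[[[0,-0.8,0,0,0],[0,-0.8,0,0,0],[0,-0.8,0,0,0],[0,-0.8,0,0,0],[0,-0.8,0,0,0],[0,0,0,0,0],[0,0,0,0,0],[0,0,0,0,0]]]'; python3 - <<'E'
from h import *
b=snap('side')
cv2.imwrite('pics/crop4.png',cv2.resize(b['img'][80:200,215:315],(600,600),interpolation=cv2.INTER_CUBIC))
E
```

```text
t: 4.95
tool_pos: [0.4473, -0.1903, 0.1558]
orientation: [3.141, -0.002, 0.001]
force: [-0.4, -0.8, -0.5]
opening: 0.0006
gripper_force: 0.0
```

View pics/crop4.png

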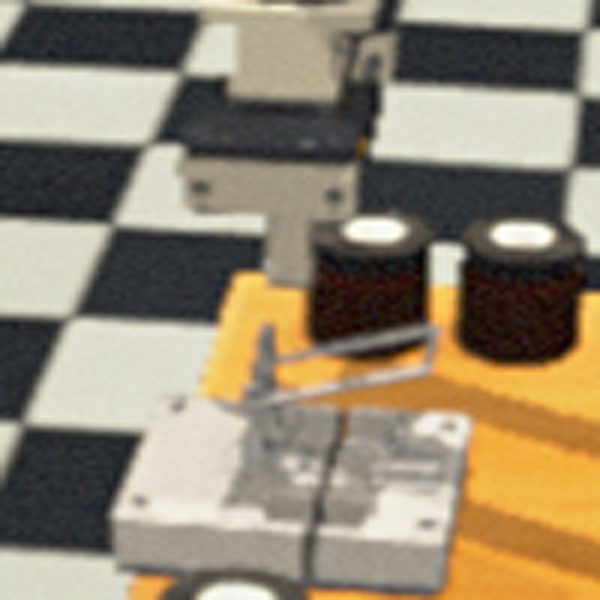

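The bail is past upright, with its bar at about (435,345), apparently still dropping. I'll move a little toward the robot side of the lever and look again.

```bash
python3 -m pendant '[[[0,-0.5,0,0,0],[0,-0.5,0,0,0],[0,0,0,0,0],[0,0,0,0,0],[0,0,0,0,0]]]'; python3 - <<'E'
from h import *
b=snap('side')
cv2.imwrite('pics/crop5.png',cv2.resize(b['img'][110:200,225:315],(600,600),interpolation=cv2.INTER_CUBIC))
E
```

```text
t: 5.5
tool_pos: [0.4371, -0.1902, 0.1557]
orientation: [3.142, -0.002, 0.0]
force: [0.3, 0.4, -0.7]
opening: 0.0007
gripper_force: 0.0
```

View pics/crop5.png

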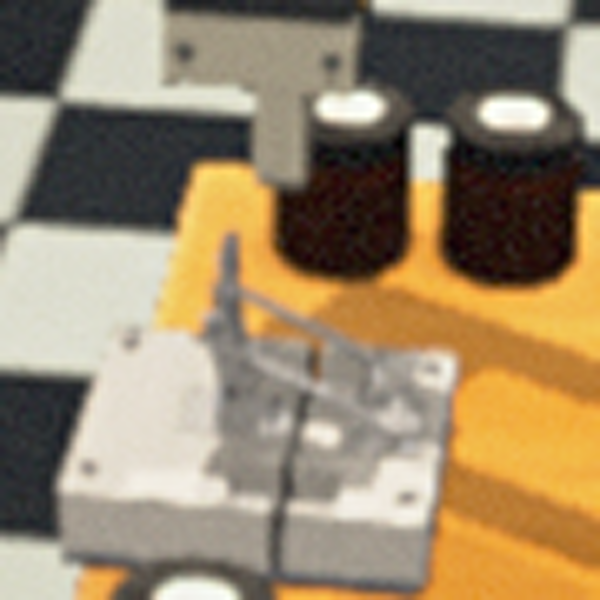

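The bail has dropped. Its near wire ends at about (405,435) and its far wire at about (375,365). I'll compare with the expected position behind the hook, and check the lever tip at (230,235).

```bash
python3 - <<'E'
from h import *
b=load('side'); f=lambda u,v:(225+u/6.667-.4,110+v/6.667-.4)
inv=lambda p:((proj(b,p)+.4-[225,110])*6.667).round()
print(plane(b,f(405,435),.055),plane(b,f(230,240),.122))
O=np.array([.443,-.1885,0])
for n,p in dict(bar_near=(-.063,.02,.055),bar_far=(-.063,-.02,.055),keep_near=(-.052,.015,.07),keep_far=(-.052,-.015,.07),on_lip_near=(-.048,.02,.074),on_lip_far=(-.048,-.02,.074),tip=(.016,0,.122),hinge=(.013,.02,.092)).items(): print(n,inv(O+p))
E
```

```text
[ 0.38096498 -0.16442385  0.055     ] [ 0.45833711 -0.19686392  0.122     ]
bar_near [408. 430.]
bar_far [416. 378.]
keep_near [384. 390.]
keep_far [390. 352.]
on_lip_near [374. 388.]
on_lip_far [382. 337.]
tip [226. 250.]
hinge [226. 339.]
```

The bar lies where expected behind the hook, so the bail is hooked. Now I'll go down on the robot side of the lever and push it round its arc.

```bash
python3 -m pendant '[[[0,0,0,1.5,0],[0,0,0,1.5,0],[0,0,0,1.3,0],[0,0,0,0,0]]]'; python3 -m pendant '[[[0,0.6,0,0,0],[0,0.6,0,0,0],[0,0.5,0,0,0],[0,0.5,0,0.1,0],[0,0.5,0,0.2,0],[0,0.5,0,0.2,0],[0,0,0,0,0]]]'
```

```text
t: 5.95
tool_pos: [0.435, -0.189, 0.1091]
orientation: [-3.139, 0.002, 0.008]
force: [-0.0, -0.4, -0.3]
opening: 0.0001
gripper_force: 0.0
t: 6.65
tool_pos: [0.4697, -0.1902, 0.1074]
orientation: [-3.141, 0.002, -0.0]
force: [-0.7, 0.5, 0.3]
opening: 0.0009
gripper_force: 0.0
```

```bash
python3 -m pendant '[[[0,0.5,0,0.2,0],[0,0.4,0,0.3,0],[0,0.4,0,0.3,0],[0,0.4,0,0.4,0],[0,0.3,0,0.4,0],[0,0.2,0,0.4,0],[0,0,0,0,0]]]'; python3 - <<'E'
from h import *
b=snap('side')
cv2.imwrite('pics/crop6.png',cv2.resize(b['img'][110:200,225:315],(600,600),interpolation=cv2.INTER_CUBIC))
E
```

```text
t: 7.35
tool_pos: [0.4916, -0.1901, 0.0872]
orientation: [-3.141, 0.002, -0.001]
force: [0.0, 0.0, -0.6]
opening: 0.0006
gripper_force: 0.0
```

View pics/crop6.png

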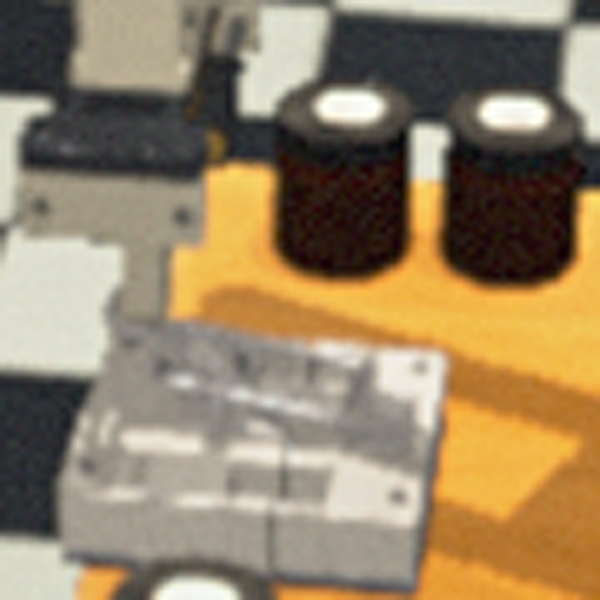

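The fingertip is at (145,320) with the lever under it at a low angle, and the seam at (275,500) looks narrower. Now I'll press on down past centre.

```bash
python3 -m pendant '[[[0,0.3,0,0.4,0],[0,0.2,0,0.4,0],[0,0.1,0,0.4,0],[0,0,0,0,0]]]'; python3 -m pendant '[[[0,0.1,0,0.4,0],[0,0,0,0.4,0],[0,0,0,0.4,0],[0,0,0,0.4,0],[0,0,0,0,0]]]'
```

```text
t: 7.8
tool_pos: [0.4969, -0.19, 0.0748]
orientation: [-3.141, 0.002, 0.001]
force: [-1.1, 0.4, 0.4]
opening: 0.0001
gripper_force: 0.0
t: 8.3
tool_pos: [0.4975, -0.19, 0.0588]
orientation: [-3.141, 0.002, 0.002]
force: [-0.6, 0.5, 0.5]
opening: 0.0003
gripper_force: 0.0
```

```bash
python3 -m pendant '[[[0,0,0,0.2,0],[0,0,0,0.2,0],[0,0,0,0,0]]]'; python3 -m pendant '[[[0,0,0,-1.5,0],[0,0,0,-3,0],[0,0,0,-4,0],[0,0,0,-4,0],[0,0,0,-4,0],[0,3,4,-2,0],[0,3,4,0,0],[0,3,4,0,0]]]';python3 -m pendant '[[[0,0,4,0,0],[0,0,4,0,0],[0,0,4,0,0],[0,0,4,0,0],[0,0,4,0,0],[0,0,4,0,0],[0,0,0,0,0]]]'; python3 - <<'E'
from h import *
a=snap('top');b=snap('side')
A=cv2.resize(a['img'][140:230,290:365],(400,480),interpolation=cv2.INTER_CUBIC)
B=cv2.resize(b['img'][120:210,225:300],(400,480),interpolation=cv2.INTER_CUBIC)
cv2.imwrite('pics/crop7.png',np.hstack([A,B]))
O=np.array([.443,-.1885,0])
for n,p in dict(bar_near=(-.054,.02,.055),bar_far=(-.054,-.02,.055),tip=(.069,0,.052),keep=(-.049,0,.07)).items():
  print(n,((proj(a,O+p)+.4-[290,140])*5.333).round(),((proj(b,O+p)+.4-[225,120])*5.333+[400,0]).round())
E
```

```text
t: 8.6
tool_pos: [0.4983, -0.1904, 0.0573]
orientation: [3.141, -0.002, 0.0]
force: [-8.0, 2.7, 14.1]
opening: 0.0
gripper_force: 6.1
t: 9.4
tool_pos: [0.5876, -0.3091, 0.2422]
orientation: [3.139, -0.001, 0.006]
force: [0.8, 0.8, 1.1]
opening: 0.0003
gripper_force: 0.0
t: 10.1
tool_pos: [0.5827, -0.5524, 0.2353]
orientation: [-3.14, 0.01, 0.005]
force: [-0.5, -0.0, -1.2]
opening: 0.0002
gripper_force: 0.0
bar_near [157. 361.] [709. 289.]
bar_far [251. 364.] [716. 248.]
tip [206.  76.] [480. 254.]
keep [211. 347.] [704. 243.]
```

View pics/crop7.png

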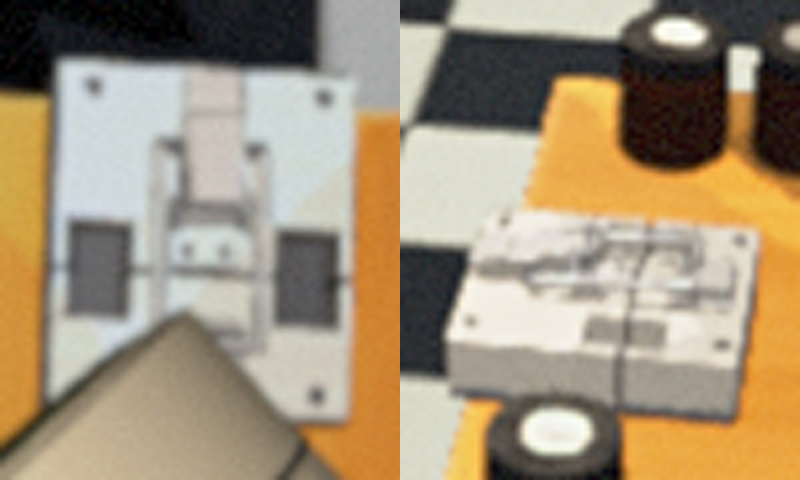

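The lever lies down with its tip at about (212,72) in the top crop. The bail is tight on the hook, with its bar at about (260,355), and the seam has closed. The arm is clear of both moulds, so I'm handing in.

```bash
python3 -c "
from plant import robot
print(robot.close_job())"
```

```text
the job is handed in; nothing more can be done
None
```

I closed the square-pocket mould's latch and handed the job in: the last images show the bail on the hook, the lever fully down and the seam closed. The arm finished clear of everything after about 10 s and never went near the slot mould.

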